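# Stop the weighing carousel and weigh a sample jar

## Task

The carousel wheel was left coasting: brake it by touching it, so that its one open hole (orange ring) comes to rest squarely over the weighing pan in the yellow collar, and let go of it. Then take the amber sample jar with the blue cap, and set it down gently and upright through that hole on the middle of the pan, under the camera, so that it stands clear of the wheel; leave the wheel lined up and the other things where they are.

Things in the scene. Friction and masses are not known exactly. Their poses are not given: they have to be found in the camera images.
- axle_top (a point): On the wheel's upright axle, level with the wheel's top face (64 mm above the table). White wheel, 1 kg, 296 mm across, 6 mm thick, over a fixed grey base 310 mm across, 30 mm high. Metal cap on the axle: 44 mm across, 10 mm above the wheel. Four holders 85 mm from the axle, three shut by blue discs (knobs 3 mm high). Axes fixed to the base: -x points from the axle to the weighing station, z up.
- rim_mark (a point): Orange mark on top of the wheel's rim beside the open hole, 138 mm from the axle, 64 mm above the table; turns with the wheel. The rim is a flat plain band 128 to 148 mm from the axle, free to be touched from above all round except near the camera.
- open_hole (a point): Centre of the wheel's one open hole, level with the wheel's top face (64 mm above the table), 85 mm from the axle; goes round with the wheel. Clear diameter 72 mm, orange ring 86 mm outside, 6 mm deep.
- wheel (a joint): Turn of the wheel, rad, growing anticlockwise seen from above, not wrapped; a whole multiple of 2 pi puts the open hole over the pan. It is set going as the episode starts, coasts at 1.7 to 3.2 rad/s after 1.5 s and loses only about 0.05 rad/s each second. No brake, no detent: a fingertip pressed on the rim with a few N stops it at once and can drag it round; let go at rest, it stays.
- station (a point): Centre of the weighing station, fixed to the base, 85 mm from the axle on its -x side, 52 mm above the table. A yellow collar, 66 mm inside and 72 mm outside, top 54 mm above the table (4 mm under the wheel), surrounds the pan. A yellow pointer stands just outside the rim on the same side, 49 mm above the table. The axes are those of axle_top.
- lens_tip (a point): Lower end of the camera's black lens, 34 mm across, 275 mm above the table right over the station. White 36 mm square camera body from 340 mm up, on an arm 22 mm wide (383 to 405 mm up) that runs over the axle to a column 205 mm beyond it. A tool pointing straight down at the station hits the camera: come in tilted by 40 to 45 degrees from the side away from the axle.
- pan_top (a point): Centre of the top of the round steel weighing pan, 60 mm across, inside the collar; unloaded it is 52 mm above the table (6 mm under the wheel's underside). Sprung: it sinks 1 mm for each 0.32 N, 4 to 8 mm under the jar, and stops at 14 mm. z up.
- jar_center (a point): Centre of the sample jar, half-way up, 45 mm above its underside: amber, white band, blue cap, upright cylinder 40 mm across and 90 mm high, 0.14 to 0.26 kg, on the table left of the carousel; z is its axis, up. Hold it 55 to 65 mm above its underside to keep the fingers above the wheel when it stands on the pan.
- wash_bottle: Bystander: white plastic bottle 52 mm in diameter, 110 mm high, standing on the table in front of or behind the jar. Origin at the centre of its underside.
- slide_tray: Bystander: open white tray 75 x 55 x 25 mm on the table, at the left edge of the work. Origin at the centre of its underside.
- dish: Bystander: shallow glass dish 84 mm in diameter, 16 mm high on the table, at the right. Origin at the centre of its underside.
Not all that is in view belongs to the job. What is shaped like the part that bears jar_center but turquoise is not meant.

How it is judged:
By the outcome, as a careful person would: the job done as asked, in the order asked, and still so for the second after the job is handed in, with the robot touching nothing.
It also fails if it takes over 64 s, if anything falls off the work surface, if the arm or the gripper's body presses on something with over 40 N, if the wrist force passes 120 N, or if a joint passes its speed limit or range.

## Robot

A 6-joint arm with a two-finger parallel gripper is mounted at the origin on the work surface. World frame = base frame: x ahead of the robot, y to its left, z up, the work surface at z = 0. Lengths are in mm, angles in rad, forces in N, time in s.
With the tool pointing down it reaches from about 350 to 875 mm from the base axis. Payload 4.2 kg.
Tool frame: the origin (TCP) lies between the finger pads; the fingertips stand 11 mm ahead of it and the grasp point (between the pads) lies 8 mm behind it (tip_reach is the distance from the TCP to the fingertips, in mm); z points along the fingers, y is the line along which they close (so a half turn about z gives the same grasp; the last joint's range is limited). The gripper opens to 85 mm and grips with 20 to 120 N. Pads are 22 mm wide; open, the fingers measure 114 mm over their backs; the gripper's body (76 mm by 85 mm) begins 54 mm behind the grasp point. The pads swing forward as they close: fully open they stand 13 mm farther back than shut.
Start: joints at [-1.005, 0.385, 0.008, 0, -1.194, -0.259], TCP at [188.772, -595.789, 242.312] pointing down, gripper open.
Joint ranges: [-3.14, 3.14], [-1.21, 2.06], [-1.07, 1.41], [-3.16, 2.05], [-2.99, -0.16], [-3.1, 3.1]. Speed limits (rad/s): [2.79, 2.79, 3.14, 3.14, 3.14, 3.14].

## Interface

Orientations are given as a unit quaternion [x, y, z, w].
In Python, from bench import read_state, get_image, camera_params, job_done, tip_reach gives the robot as it stands.
- The arm moves only by the tool drive_tool, never from a script. Its argument "moves" is a list that holds one entry, the list of rows, each a list of 7 numbers: the shift along the tool's x, y, z in m, then the turn, a rotation vector about the tool's x, y, z in rad, then the closure in counts, from 0 (fully open) to 255 (shut). A call has 1 to 8 rows; each row shifts and turns the commanded pose from where the row before left it, along the tool's axes as they then stand; what a row does not reach is not made up. A row lasts 1/12 s, in which the tool goes at most 41.7 mm and 7.16 degrees, less where a joint would pass 70% of its speed; a pose out of reach is approached as far as the arm can. A call is refused whole if a number of a shift passes 0.0417 or a number of a turn 0.125, either way. A call with a gripper value outside its range is refused whole. The fingers move at their own pace and stop on an object; the grip force is fixed at half the most. Time passes only in rows, so rows that do not move let the fingers close. It gives the time, the measured TCP pose, the force and the opening at its end, in the units of the state.
- read_state(): the state, without advancing time (a new reading comes with each control period).
- get_image(name): name is "side" or "top" or "wrist"; returns the picture (400x640x3 uint8, blue, green, red); there is no depth.
- camera_params(name): a dict with "mtx" (3x3 intrinsics, pixels), "extrinsics" (4x4, takes a point from camera to world coordinates). Camera axes: x right, y up, looking along -z (the intrinsics and any distortion apply to the point x, -y, -z); pixel columns grow to the right and rows downward; lengths in mm; the calibration is good to about 2 mm. A picture is of the moment at which its call begins: read the wrist's pose just before it. camera_params takes no time and is no camera call; for the wrist camera it gives the pose at the moment of the call.
- job_done(): hands the job in, once; it reports no verdict.
The state is a dict: "clock": time; "joints": joint angles; "joint_vel": joint speeds; "joint_efforts": joint torques, N m; "position": TCP position; "ee_rot": TCP orientation; "contact_force": force on the tool from outside, world axes, zero at the start; "wrist_torque": the same for the moment, N m; "gripper_width": finger opening in mm.
Only numpy, scipy, OpenCV 4.12 (cv2) and the standard library are available. Lean on these libraries where they do the work, as an engineer would, in place of code of your own. Each camera call takes 0.05 s, during which the arm holds its last target. There are 200 camera calls.

## Working session

There is one attempt and no reset: what is moved stays moved. The work goes in short steps, Python scripts to look and compute and a tool call to move; the robot and the scene stay as the last step left them, time stands still between calls to the robot, and variables do not carry over. Pictures are saved under pics/ and viewed, on a budget of 10 in all, crops included, one or two more only if the job needs it, and the job is handed in when it is done.

Besides the shell and the picture viewer there is one more tool, called after "Call:" in YAML: its name, and indented under it one key for each argument. drive_tool: Moves the arm, as the interface text tells. Its arguments: {"type":"object","properties":{"moves":{"type":"array"}},"required":["moves"]}

```bash
ls; mkdir -p pics
python3 - <<'E'
from bench import *
import cv2,numpy as np
print(read_state(), tip_reach)
a=get_image("top");b=get_image("side")
cv2.imwrite("pics/top0.png",a);cv2.imwrite("pics/side0.png",b)
for n in("top","side","wrist"):print(n,camera_params(n))
print(read_state()["clock"])
E
```

```text
pics
{'clock': 0.0, 'joints': array([-1.00541420e+00,  3.85553715e-01,  6.61573021e-03, -5.05531701e-04,
       -1.19396389e+00, -2.58597085e-01]), 'joint_vel': array([ 0.00016961,  0.00026236, -0.00147087,  0.00060097, -0.00026839,
        0.00121852]), 'joint_efforts': array([ 3.98834009e-04, -3.92291701e+01,  1.88391244e+01,  4.18611914e+00,
       -4.72190412e-03, -1.51928919e-05]), 'position': array([ 188.59929681, -595.28187876,  241.21833295]), 'ee_rot': array([-1.52699439e-01,  9.88272087e-01,  1.05875919e-03, -2.06291144e-04]), 'contact_force': array([ 0.07394191, -0.22273013, -0.65263105]), 'wrist_torque': array([0.01140434, 0.00730271, 0.00807037]), 'gripper_width': 84.77034081758134} 11.0
top {'mtx': array([[404.30088977,   0.        , 316.90477581],
       [  0.        , 404.30088977, 198.61129421],
       [  0.        ,   0.        ,   1.        ]]), 'extrinsics': array([[ 2.44318902e-02,  9.87911394e-01, -1.53082202e-01,
         4.07291701e+02],
       [-9.99380041e-01,  2.02530555e-02, -2.87983783e-02,
         1.67531778e+01],
       [-2.53498637e-02,  1.53690896e-0
[... 485 characters left out ...]
       [-1.02427042e-02,  6.80385488e-01,  7.32782829e-01,
         9.28422405e+02],
       [ 0.00000000e+00,  0.00000000e+00,  0.00000000e+00,
         1.00000000e+00]])}
wrist {'mtx': array([[294.67025574,   0.        , 318.29156049],
       [  0.        , 294.67025574, 195.82743049],
       [  0.        ,   0.        ,   1.        ]]), 'extrinsics': array([[-3.01042824e-01, -9.20702528e-01, -2.48354734e-01,
         1.26310765e+02],
       [ 9.53607102e-01, -2.89945507e-01, -8.10252865e-02,
        -6.15863338e+02],
       [ 2.59084672e-03, -2.61224919e-01,  9.65274484e-01,
         3.74109426e+02],
       [ 0.00000000e+00,  0.00000000e+00,  0.00000000e+00,
         1.00000000e+00]])}
0.1
```

```bash
python3 -c "
import cv2,numpy as np
a=cv2.imread('pics/top0.png');b=cv2.imread('pics/side0.png')
cv2.imwrite('pics/both0.png',np.vstack([a,b])[:, :][:800])
"
```

```text
(no output)
```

View pics/top0.png

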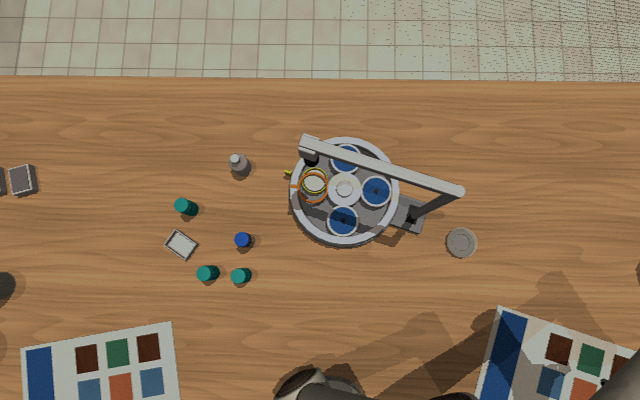

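View pics/side0.png

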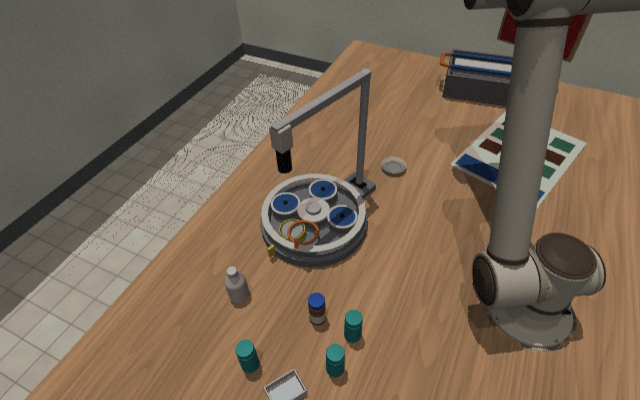

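Top view: wheel centre is near (344,190), the yellow pointer near (287,173), and the blue-capped jar at (243,240). There are three turquoise decoys, at (186,206), (207,273) and (241,275). The blue cap with the amber body fits the description, so that jar is the one meant. Next I'll compute positions.

```bash
cat > h.py <<'E'
from bench import *
import cv2,numpy as np
from scipy.spatial.transform import Rotation as R
from scipy.optimize import least_squares
def ray(P,uv):
    K,E=P["mtx"],P["extrinsics"]
    u=np.atleast_2d(np.asarray(uv,float))
    d=np.c_[(u[:,0]-K[0,2])/K[0,0],-(u[:,1]-K[1,2])/K[1,1],-np.ones(len(u))]@E[:3,:3].T
    return E[:3,3],d
def plane(P,uv,z):
    o,d=ray(P,uv); return o+d*((z-o[2])/d[:,2])[:,None]
def proj(P,X):
    E=P["extrinsics"];K=P["mtx"];c=(np.atleast_2d(X)-E[:3,3])@E[:3,:3]
    return np.c_[K[0,2]+K[0,0]*c[:,0]/-c[:,2],K[1,2]+K[1,1]*c[:,1]/c[:,2]]
def mask(im,h0,h1,s=100,v=60):
    return cv2.inRange(cv2.cvtColor(im,cv2.COLOR_BGR2HSV),(h0,s,v),(h1,255,255))
def blobs(m,a0=15):
    n,l,st,c=cv2.connectedComponentsWithStats(m)
    return [(c[i].round(1),st[i].tolist()) for i in range(1,n) if st[i,4]>=a0]
def circ(p,r=None):
    f=lambda q:np.hypot(p[:,0]-q[0],p[:,1]-q[1])-(q[2] if r is None else r)
    s=least_squares(f,[*p[:,:2].mean(0),50],loss='soft_l1',f_scale=2); return s.x,np.abs(s.fun).mean()
E
python3 - <<'E'
from h import *
for n in("top","side"):
    im=cv2.imread(f"pics/{n}0.png");P=camera_params(n)
    for nm,h0,h1,z in(("blue",105,125,64),("yellow",22,34,52),("orange",5,18,64)):
        m=mask(im,h0,h1,130,70)
        x0,x1,y0,y1=(160,410,120,290) if n=="top" else (210,380,170,330)
        w=np.zeros_like(m);w[y0:y1,x0:x1]=255;m&=w
        for c,s in blobs(m,6):print(n,nm,c,s,plane(P,c,z)[0].round(1))
E
```

```text
top blue [348.8 148. ] [342, 146, 14, 6, 32] [715.5 -35.8  64. ]
top blue [343.2 165.7] [334, 160, 21, 11, 133] [665.6 -21.2  64. ]
top blue [375.7 190.7] [363, 178, 26, 26, 504] [ 598.4 -109.4   64. ]
top blue [345.2 211.2] [336, 208, 19, 9, 89] [541.2 -28.3  64. ]
top blue [340.5 226.6] [330, 218, 24, 16, 218] [499.7 -16.4  64. ]
top blue [241.5 239. ] [235, 232, 14, 15, 165] [460.9 245.9  64. ]
top yellow [315.5 171.2] [303, 168, 25, 12, 44] [651.6  54.1  52. ]
top yellow [287.6 171.6] [284, 170, 8, 5, 25] [649.  130.9  52. ]
top yellow [312.1 189.2] [301, 181, 25, 13, 60] [601.2  62.1  52. ]
top orange [273.9 122.4] [272, 121, 5, 4, 7] [785.3 172.7  64. ]
top orange [194.8 123. ] [193, 122, 5, 3, 6] [780.1 394.   64. ]
top orange [317.7 133.7] [314, 130, 9, 8, 23] [754.7  50.3  64. ]
top orange [299.4 137. ] [298, 133, 4, 9, 9] [744.4 100.5  64. ]
top orange [307.9 132.7] [303, 132, 10, 3, 11] [757.1  77.4  64. ]
top orange [343.8 134.3] [342, 132, 6, 4, 9] [754.1 -21.6  64. ]
top orange [331.2 136.6] [323, 134, 17, 6, 24] [747.   12.9  64. ]
top orange [370.1 140.8] [364, 137, 1
[... 3968 characters left out ...]
42.2 240.1  64. ]
top orange [165.5 288.3] [164, 287, 4, 3, 6] [327.5 439.3  64. ]
side blue [322.3 188.7] [311, 181, 23, 16, 272] [ 614.2 -105.5   64. ]
side blue [284.9 202.5] [273, 195, 24, 17, 299] [687.6 -10.5  64. ]
side blue [335.8 211.8] [330, 207, 15, 12, 87] [540.2 -39.1  64. ]
side blue [347.3 219.3] [338, 211, 17, 14, 113] [499.9 -27.2  64. ]
side blue [315.9 300.1] [308, 293, 17, 15, 192] [468.1 232.7  64. ]
side yellow [284.7 226.9] [279, 219, 19, 21, 50] [649.5  60.7  52. ]
side yellow [300.6 234.5] [293, 223, 12, 19, 64] [597.3  66.   52. ]
side yellow [270.9 249.8] [268, 244, 7, 13, 60] [644.4 144.1  52. ]
side orange [302.2 233.3] [287, 220, 32, 30, 222] [590.2  68.7  64. ]
```

The axle is near (602,-23), the station near (624,59) and the jar near (462,240). I'll move above the robot-side rim at about (464,-23) with the fingers shut.

Call:
drive_tool:
  moves:
    - [[-0.027, 0.029, 0, 0, 0, 0, 255], [-0.027, 0.029, 0, 0, 0, 0, 255], [-0.027, 0.029, 0, 0, 0, 0, 255], [-0.027, 0.029, 0, 0, 0, 0, 255], [-0.027, 0.029, 0, 0, 0, 0, 255], [-0.027, 0.029, 0, 0, 0, 0, 255], [-0.027, 0.029, 0, 0, 0, 0, 255], [-0.027, 0.029, 0, 0, 0, 0, 255]]

```text
clock: 0.77
position: [324.7, -307.5, 242.1]
ee_rot: [-0.153, 0.988, 0.0, -0.0]
contact_force: [1.5, -0.7, 0.4]
gripper_width: -0.1
```

Call:
drive_tool:
  moves:
    - [[-0.027, 0.029, 0.01, 0, 0, 0, 255], [-0.027, 0.029, 0.01, 0, 0, 0, 255], [-0.027, 0.029, 0.01, 0, 0, 0, 255], [-0.027, 0.029, 0.01, 0, 0, 0, 255], [-0.027, 0.029, 0.01, 0, 0, 0, 255], [-0.027, 0.029, 0.01, 0, 0, 0, 255], [-0.027, 0.029, 0.01, 0, 0, 0, 255], [-0.027, 0.029, 0.01, 0, 0, 0, 255]]

```text
clock: 1.43
position: [460.6, -21.0, 161.8]
ee_rot: [-0.153, 0.988, 0.0, -0.0]
contact_force: [1.1, -0.7, -0.4]
gripper_width: 0.5
```

Run:
```python
from h import *
import pickle
T=[];I=[];S=[]
for k in range(14):
    T.append(read_state()["clock"]);I.append(get_image("top"))
    if k in(0,7):S.append((read_state()["clock"],get_image("side")))
s=read_state();print(s["clock"],s["position"],s["ee_rot"],s["gripper_width"],s["contact_force"])
pickle.dump((T,I,S),open("seq.pkl","wb"))
P=camera_params("top")
for t,im in zip(T,I):
    m=mask(im,3,14,150,90);w=np.zeros_like(m);w[130:250,285:402]=255
    print(round(t,2),[(c.tolist(),s[4]) for c,s in blobs(m&w,25)])
cv2.imwrite("pics/seq.png",np.vstack([cv2.resize(I[0][110:270,210:480],None,fx=2.5,fy=1.8),]))
# jar
p=[ray(camera_params(n),u) for n,u in(("top",[241.5,239]),("side",[315.9,300.1]))]
A=np.c_[p[0][1][0],-p[1][1][0]];q=np.linalg.lstsq(A,p[1][0]-p[0][0],rcond=None)[0]
a=p[0][0]+q[0]*p[0][1][0];b=p[1][0]+q[1]*p[1][1][0];print("jar cap",a,b)
# collar/pointer from frame 0
for n in("top","side"):
    im=cv2.imread(f"pics/{n}0.png");m=mask(im,22,34,130,70);Q=camera_params(n)
    w=np.zeros_like(m)
    if n=="top":w[160:205,298:332]=255
    else:w[210:246,276:310]=255
    v,u=np.nonzero(m&w);print("collar",n,circ(plane(Q,np.c_[u,v],54),34.5))
```

```text
2.2333 [460.44209952 -23.24834999 162.4375452 ] [-1.52519006e-01  9.88300527e-01  2.96253235e-05  1.40024843e-04] -0.22382894793397196 [-0.63817014  0.24293892  0.56184633]
1.43 [([348.0, 146.1], 41), ([334.1, 166.7], 45)]
1.53 [([324.9, 167.6], 64)]
1.58 [([329.1, 172.0], 78)]
1.63 [([324.9, 173.3], 89)]
1.68 [([322.0, 173.5], 105)]
1.73 [([326.7, 162.0], 30), ([315.0, 178.4], 105)]
1.78 [([317.0, 183.6], 91)]
1.83 [([314.4, 173.0], 80), ([310.3, 191.3], 84)]
1.93 [([319.1, 180.2], 34), ([300.9, 183.6], 25), ([310.0, 198.9], 105)]
1.98 [([310.2, 197.6], 183)]
2.03 [([310.8, 204.1], 152)]
2.08 [([307.7, 201.9], 83)]
2.13 [([311.7, 202.6], 69)]
2.18 [([313.3, 207.1], 61)]
jar cap [459.88719505 241.72497841  83.64407102] [462.56673531 242.59063291  83.96263897]
collar top (array([626.24809194,  56.77318804,  50.        ]), np.float64(1.1723216681572852))
collar side (array([626.77987634,  60.77784419,  50.        ]), np.float64(2.7072645971677383))
```

View pics/seq.png

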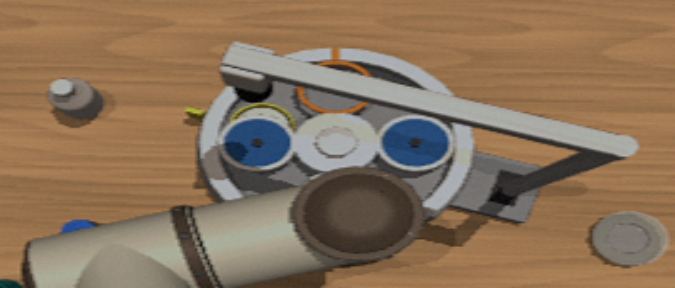

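The arm hides the near half of the wheel from the top camera, but the open hole is visible on the far side. It turns anticlockwise. I'll fit the axle, phase and speed together.

```bash
cat >> h.py <<'E'
AX=np.array([602.,-23.])
def opts(im,P,ax=AX):
    m=mask(im,3,14,150,90);v,u=np.nonzero(m);p=plane(P,np.c_[u,v],64)[:,:2]
    r=np.hypot(*(p-ax).T);return p[(r>36)&(r<146)]
def res(p,ax,th):
    e=np.array([np.cos(th),np.sin(th)])
    a=np.abs(np.hypot(*(p-ax-85*e).T)-39.5);b=np.hypot(*(p-ax-138*e).T)
    return np.maximum(np.minimum(a,b)-3,0)
E
python3 - <<'E'
from h import *
import pickle
T,I,S=pickle.load(open("seq.pkl","rb"))
D=[(t,opts(i,camera_params("top"))) for t,i in zip(T,I)]+[(t,opts(i,camera_params("side"))) for t,i in S]
print([len(p) for t,p in D])
f=lambda q:np.concatenate([res(p,q[:2],q[2]+q[3]*(t-1.8)) for t,p in D])
best=min((least_squares(f,[602,-23,a,w],loss="soft_l1",f_scale=2,x_scale=[1,1,.02,.02]) for a in np.arange(0,6.3,.4) for w in(1.7,2.2,2.7,3.2)),key=lambda s:s.cost)
print(best.x,best.cost,np.mean(best.fun))
cv2.imwrite("pics/side1.png",S[1][1])
E
```

```text
[102, 85, 78, 89, 107, 139, 132, 171, 169, 186, 167, 112, 95, 79, 160, 175]
[602.2421801  -23.28750459   1.22912108   3.27904411] 310.9698593881976 0.19623014562827862
```

View pics/side1.png

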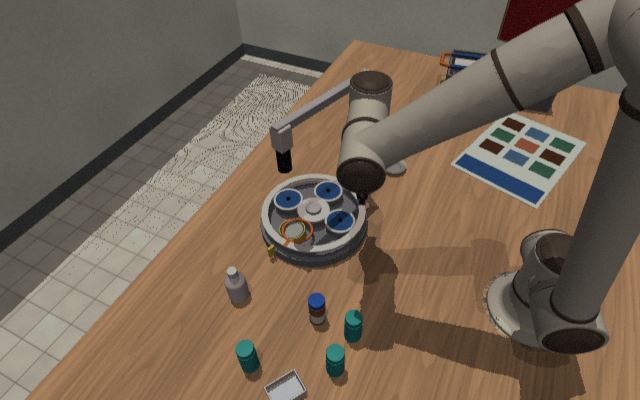

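Call:
drive_tool:
  moves:
    - [[-0.003, -0.001, 0.025, 0, 0, 0, 255], [0, 0, 0.025, 0, 0, 0, 255], [0, 0, 0.02, 0, 0, 0, 255], [0, 0, 0.008, 0, 0, 0, 255]]

```text
clock: 2.57
position: [461.9, -23.5, 81.9]
ee_rot: [-0.152, 0.988, -0.0, -0.002]
contact_force: [-0.6, 0.2, -0.2]
gripper_width: 0.2
```

```bash
cat >> h.py <<'E'
AX=np.array([602.2,-23.3]);ST=1.283
def wheel(n=1,cam="side",im=None):
    P=camera_params(cam);out=[]
    for k in range(n):
        t=read_state()["clock"];i=get_image(cam) if im is None else im;p=opts(i,P)
        g=np.arange(0,2*np.pi,.05);c=[np.minimum(res(p,AX,a),8).sum() for a in g]
        s=least_squares(lambda q:res(p,AX,q[0]),[g[np.argmin(c)]],loss="soft_l1",f_scale=2,x_scale=.02)
        out.append((t,s.x[0],s.fun.mean()))
    return out,i
E
python3 - <<'E'
from h import *
o,i=wheel(5);o=np.array(o);print(o.round(3));print(np.polyfit(o[:,0]-3,np.unwrap(o[:,1]),1))
s=read_state();print(s["clock"],s["position"],s["contact_force"])
E
```

```text
[[2.567 3.694 0.172]
 [2.617 3.867 0.213]
 [2.667 4.035 0.214]
 [2.717 4.198 0.17 ]
 [2.767 4.357 0.276]]
[3.31289075 5.13451451]
2.8167 [464.69038352 -22.80075754  85.45711556] [ 0.82146556 -0.41759822  0.31095158]
```

Call:
drive_tool:
  moves:
    - [[0, 0, 0, 0, 0, 0, 255], [0, 0, 0, 0, 0, 0, 255], [0, 0, 0, 0, 0, 0, 255], [0, 0, 0, 0, 0, 0, 255], [0, 0, 0, 0, 0, 0, 255], [0, 0, 0, 0, 0, 0, 255], [0, 0, 0, 0, 0, 0, 255], [0, 0, 0, 0, 0, 0, 255]]

```text
clock: 3.48
position: [463.6, -23.0, 84.3]
ee_rot: [-0.153, 0.988, -0.0, -0.0]
contact_force: [0.3, -0.3, -0.3]
gripper_width: 0.3
```

Call:
drive_tool:
  moves:
    - [[0, 0, 0, 0, 0, 0, 255], [0, 0, 0.003, 0, 0, 0, 255], [0, 0, 0.01, 0, 0, 0, 255], [0, 0, 0, 0, 0, 0, 255], [0, 0, 0, 0, 0, 0, 255]]

```text
clock: 3.9
position: [463.3, -23.2, 71.4]
ee_rot: [-0.153, 0.988, -0.0, -0.001]
contact_force: [-2.2, -0.5, 5.8]
gripper_width: 0.4
```

Run:
```python
from h import *
o,i=wheel(3);print(np.array(o).round(3))
s=read_state();print(s["clock"],s["position"],s["contact_force"])
```

```text
[[3.9   1.248 0.4  ]
 [3.95  1.249 0.411]
 [4.    1.249 0.412]]
4.05 [463.37006147 -23.09704308  71.6734923 ] [-2.08210541  0.74336949  5.07787712]
```

The wheel has stopped at 1.249 rad against a target of 1.283. I'll drag it about 5 mm further (-y at this contact).

Call:
drive_tool:
  moves:
    - [[0.0007, -0.0024, 0, 0, 0, 0, 255], [0.0007, -0.0024, 0, 0, 0, 0, 255], [0, 0, 0, 0, 0, 0, 255], [0, 0, 0, 0, 0, 0, 255]]

```text
clock: 4.38
position: [463.6, -28.3, 71.4]
ee_rot: [-0.153, 0.988, -0.0, -0.0]
contact_force: [-2.6, -0.9, 4.9]
gripper_width: 0.0
```

Run:
```python
from h import *
o,i=wheel(1);print(np.array(o).round(3))
o,j=wheel(1,"top");print(np.array(o).round(3))
s=read_state();print(s["clock"],s["position"],s["contact_force"])
for n,im,w in(("side",i,(205,250,270,320)),("top",j,(160,215,285,335))):
    P=camera_params(n);m=mask(im,20,36,110,70);z=np.zeros_like(m);z[w[0]:w[1],w[2]:w[3]]=255
    v,u=np.nonzero(m&z);p=plane(P,np.c_[u,v],54)[:,:2];p=p[np.hypot(*(p-[626.5,58.8]).T)<45]
    c,r=circ(p,34.5);print(n,len(p),c,r,np.arctan2(*(c[:2]-AX)[::-1]),"want centre",AX+85*np.array([np.cos(ST),np.sin(ST)]))
a=cv2.resize(i[195:265,255:335],(400,350),interpolation=2);b=cv2.resize(j[150:220,275:355],(400,350),interpolation=2)
cv2.imwrite("pics/al1.png",np.hstack([a,b]))
```

```text
[[4.383 1.287 0.45 ]]
[[4.433 1.288 0.187]]
4.4833 [463.55825581 -28.14928234  71.33946692] [-2.5601185  -0.43153656  5.1899379 ]
side 89 [625.93176053  61.56743808  50.        ] 2.904667902369278 1.29812771041659 want centre [626.32638947  58.20409395]
top 109 [626.77406624  57.04631091  50.        ] 1.3291826981673924 1.273979564960688 want centre [626.32638947  58.20409395]
```

View pics/al1.png

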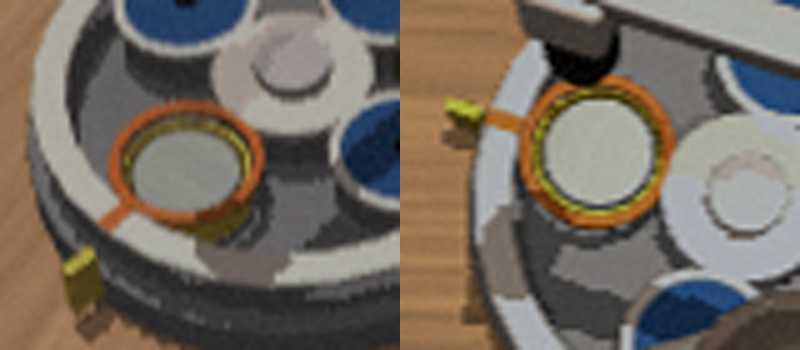

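The hole, collar and pan look concentric in both views, and the orange mark points at the pointer. I'll let go and lift.

Call:
drive_tool:
  moves:
    - [[0, 0, -0.01, 0, 0, 0, 255], [0, 0, -0.03, 0, 0, 0, 255], [0, 0, -0.04, 0, 0, 0, 255], [0, 0, -0.04, 0, 0, 0, 0], [-0.012, 0.038, 0, 0, 0, 0, 0], [-0.012, 0.038, 0, 0, 0, 0, 0], [-0.012, 0.038, 0, 0, 0, 0, 0]]

```text
clock: 5.07
position: [464.1, 92.9, 192.1]
ee_rot: [-0.152, 0.988, 0.001, 0.002]
contact_force: [1.1, 0.4, 0.1]
gripper_width: 47.9
```

Run:
```python
from h import *
o,i=wheel(1);print(np.array(o).round(3))
o,i=wheel(1,"top");print(np.array(o).round(3))
s=read_state();print(s["clock"],s["position"],s["joints"].round(3),s["ee_rot"].round(3))
P=camera_params("top");im=cv2.imread("pics/top0.png")
for z in(80,85,90):print(plane(P,[241.5,239],z)[0],plane(camera_params("side"),[315.9,300.1],z)[0])
for nm,u in(("tq",[186,204]),("tq",[207,271]),("tq",[241,274]),("bottle",[236,160])):print(nm,plane(P,u,85)[0].round())
```

```text
[[5.067 1.286 0.419]]
[[5.117 1.287 0.178]]
5.1667 [464.63211142  96.02882963 191.45286069] [ 0.547  0.174 -0.427 -0.    -0.966 -1.805] [-0.156  0.988  0.001  0.002]
[460.06908659 242.50300071  80.        ] [463.67008567 240.63361435  80.        ]
[459.8195147  241.43548268  85.        ] [462.2778943 243.1029518  85.       ]
[459.5699428  240.36796465  90.        ] [460.88570293 245.57228925  90.        ]
tq [549. 394.  85.]
tq [376. 327.  85.]
tq [370. 238.  85.]
bottle [671. 268.  85.]
```

The wheel stayed at 1.287 after release. I'll make a small test tilt so I can identify the arm's kinematics before choosing a wrist configuration.

Call:
drive_tool:
  moves:
    - [[0, 0, -0.02, 0.099, 0.067, 0, 0], [0, 0, -0.01, 0.099, 0.067, 0, 0], [0, 0, 0, 0.099, 0.067, 0, 0], [0, 0, 0, 0, 0, 0, 0], [0, 0, 0, 0, 0, 0, 0]]

```text
clock: 5.58
position: [463.9, 93.4, 219.6]
ee_rot: [-0.151, 0.972, -0.161, -0.077]
contact_force: [0.0, -0.3, 0.3]
gripper_width: 85.6
```

```bash
cat >> h.py <<'E'
def fk(j,q,sg=(-1,-1)):
    h,A,D,o,L=q;Y=lambda a:R.from_euler("y",a)
    R1=R.from_euler("z",j[0]);R3=Y(j[1]-j[2]);R4=R3*R.from_euler("x",sg[0]*j[3]);R5=R4*Y(-j[4])
    w=np.array([0,0,h])+Y(j[1]).apply([0,0,A])+R3.apply([D,0,0])+R4.apply([0,-o,0])+R5.apply([L,0,0])
    R6=R5*R.from_euler("x",sg[1]*j[5])
    # tool z = flange x ; at tool-down & j6=0 tool x az = j1-90 -> flange -y
    T=R.from_matrix(np.array([[0,-1,0],[0,0,-1],[1,0,0]]).T if False else np.array([[0,0,1],[-1,0,0],[0,-1,0]]))
    return R1.apply(w),R1*R6*T
E
python3 - <<'E'
from h import *
import json
s=read_state();print(s["clock"],s["position"],s["joints"].round(4).tolist(),s["ee_rot"].round(4).tolist())
D=[([-1.00541,.385554,.006616,-.0005,-1.19396,-.2586],[188.6,-595.3,241.2],[-.1527,.9883,0,0]),
([.547,.174,-.427,0,-.966,-1.805],[464.6,96,191.5],[-.153,.988,.001,.002]),
(s["joints"].tolist(),s["position"].tolist(),s["ee_rot"].tolist())]
json.dump(D,open("kin.json","w"))
for sg in((1,1),(1,-1),(-1,1),(-1,-1)):
    f=lambda q:np.concatenate([fk(j,q,sg)[0]-p for j,p,r in D])
    o=least_squares(f,[245,560,423,160,360])
    print(sg,o.x.round(1),np.abs(o.fun).max().round(1),[((fk(j,o.x,sg)[1].inv()*R.from_quat(r)).magnitude().round(3)) for j,p,r in D])
E
```

```text
5.5833 [463.85638312  93.36922633 219.61889412] [0.6679, 0.2553, -0.3694, 0.214, -1.2517, -2.0288] [-0.1512, 0.9722, -0.1612, -0.0772]Traceback (most recent call last):
  File "<stdin>", line 11, in <module>
AttributeError: 'float' object has no attribute 'round'
```

```bash
cat > ik.py <<'E'
from h import *
import json
D=json.load(open("kin.json"))
LO=np.array([-3.14,-1.21,-1.07,-3.16,-2.99,-3.1]);HI=np.array([3.14,2.06,1.41,2.05,-.16,3.1])
best=None
for sg in((1,1),(1,-1),(-1,1),(-1,-1)):
    f=lambda q:np.concatenate([fk(j,q,sg)[0]-p for j,p,r in D])
    o=least_squares(f,[245,560,423,160,360])
    er=[round(float((fk(j,o.x,sg)[1].inv()*R.from_quat(r)).magnitude()),3) for j,p,r in D]
    if __name__=="__main__":print(sg,o.x.round(1),float(np.abs(o.fun).max()),er)
    if best is None or sum(er)<best[0]:best=(sum(er),sg,o.x)
SG,Q=best[1:]
def ik(p,Rt,j0):
    def f(j):
        a,b=fk(j,Q,SG);return np.r_[(a-p)/100,(b.inv()*Rt).as_rotvec()]
    o=least_squares(f,np.clip(j0,LO+.01,HI-.01),bounds=(LO,HI));return o.x,np.abs(o.fun).max()
def target(tilt,case,phi=ST+np.pi):
    h=np.array([np.cos(phi),np.sin(phi),0]);z=h*np.sin(tilt)+[0,0,-np.cos(tilt)]
    x=(h*np.cos(tilt)+[0,0,np.sin(tilt)])*(1 if case=="A" else -1)
    return R.from_matrix(np.c_[x,np.cross(z,x),z])
E
cat > t.py <<'E'
from ik import *
j0=np.array(D[2][0])
for case in"AB":
  for tl in(40,45):
    Rt=target(np.radians(tl),case);z=Rt.apply([0,0,1])
    for nm,g in(("jar",[461,242,60]),("jarup",[461,242,200]),("pre",[626.3,58.2,220]),("pan",[626.3,58.2,106]),):
        p=np.array(g)+8*z
        sols=[ik(p,Rt,j0)]+[ik(p,Rt,j0+np.random.RandomState(k).uniform(-1.5,1.5,6)) for k in range(5)]
        sols=[s for s in sols if s[1]<.01];print(case,tl,nm,{tuple(s[0].round(2).tolist()) for s in sols})
E
python3 ik.py; python3 t.py
```

```text
(1, 1) [-187.7  661.   377.7  178.9   28.1] 48.1644806532245 [0.518, 2.668, 2.379]
(1, -1) [-187.7  661.   377.7  178.9   28.1] 48.1644806532245 [0.002, 0.006, 0.428]
(-1, 1) [160.9 564.6 421.9 159.8 286.8] 0.15347740145097077 [0.517, 2.668, 2.226]
(-1, -1) [160.9 564.6 421.9 159.8 286.8] 0.15347740145097077 [0.002, 0.006, 0.0]
A 40 jar {(0.92, 0.7, -0.25, 0.24, -1.3, -1.35)}
A 40 jarup {(0.92, 0.53, -0.14, 0.23, -1.56, -1.29)}
A 40 pre {(0.53, 0.6, -0.03, 0.46, -1.49, -0.98)}
A 40 pan {(0.53, 0.71, -0.14, 0.48, -1.3, -1.08)}
A 45 jar {(0.93, 0.74, -0.22, 0.25, -1.37, -1.36)}
A 45 jarup {(0.93, 0.57, -0.12, 0.25, -1.63, -1.3)}
A 45 pre {(0.54, 0.63, -0.03, 0.5, -1.55, -1.01)}
A 45 pan {(0.54, 0.74, -0.13, 0.51, -1.36, -1.11)}
B 40 jar {(0.92, 0.7, -0.25, 0.24, -1.3, 1.79)}
B 40 jarup {(0.92, 0.53, -0.14, 0.23, -1.56, 1.85)}
B 40 pre {(0.53, 0.6, -0.03, 0.46, -1.49, 2.16)}
B 40 pan {(0.53, 0.71, -0.14, 0.48, -1.3, 2.06)}
B 45 jar {(0.93, 0.74, -0.22, 0.25, -1.37, 1.78)}
B 45 jarup {(0.93, 0.57, -0.12, 0.25, -1.63, 1.84)}
B 45 pre {(0.54, 0.63, -0.03, 0.5, -1.55, 2.13)}
B 45 pan {(0.54, 0.74, -0.13, 0.51, -1.36, 2.03)}
```

The model fits to 0.2 mm. I'll use configuration B, with the wrist camera on the lower side, away from the lens. First the long turn about tool z, so joint 6 stays in range.

Call:
drive_tool:
  moves:
    - [[0, 0, 0, 0, 0, -0.124, 60], [0, 0, 0, 0, 0, -0.124, 60], [0, 0, 0, 0, 0, -0.124, 60], [0, 0, 0, 0, 0, -0.124, 60], [0, 0, 0, 0, 0, -0.124, 60], [0, 0, 0, 0, 0, -0.124, 60], [0, 0, 0, 0, 0, -0.124, 60], [0, 0, 0, 0, 0, -0.124, 60]]

```text
clock: 6.25
position: [463.7, 91.7, 221.1]
ee_rot: [-0.597, 0.783, -0.104, -0.143]
contact_force: [0.2, 0.0, 0.2]
gripper_width: 65.5
```

Call:
drive_tool:
  moves:
    - [[0, 0, 0, 0, 0, -0.124, 60], [0, 0, 0, 0, 0, -0.124, 60], [0, 0, 0, 0, 0, -0.124, 60], [0, 0, 0, 0, 0, -0.124, 60], [0, 0, 0, 0, 0, -0.124, 60], [0, 0, 0, 0, 0, -0.124, 60], [0, 0, 0, 0, 0, -0.124, 60], [0, 0, 0, 0, 0, -0.124, 60]]

```text
clock: 6.92
position: [463.7, 91.7, 221.1]
ee_rot: [0.897, -0.404, 0.023, 0.176]
contact_force: [-0.4, 0.7, -0.6]
gripper_width: 65.4
```

Call:
drive_tool:
  moves:
    - [[0, 0, 0, 0, 0, -0.124, 60], [0, 0, 0, 0, 0, -0.124, 60], [0, 0, 0, 0, 0, -0.124, 60], [0, 0, 0, 0, 0, -0.124, 60], [0, 0, 0, 0, 0, -0.124, 60], [0, 0, 0, 0, 0, -0.124, 60], [0, 0, 0, 0, 0, -0.124, 60], [0, 0, 0, 0, 0, -0.124, 60]]

```text
clock: 7.58
position: [463.7, 91.7, 221.1]
ee_rot: [0.982, 0.072, -0.063, 0.166]
contact_force: [0.0, -0.0, -0.7]
gripper_width: 65.3
```

```bash
cat > plan.py <<'E'
from ik import *
def plan(g,tilt=42.5,back=0,case="B",n=None):
    """from now: shift to grasp point g (world), backed off along tool z; first turn rows, then shift in target frame"""
    s=read_state();R0=R.from_quat(s["ee_rot"]);Rt=target(np.radians(tilt),case)
    p=np.array(g)+(8-back)*Rt.apply([0,0,1]);rv=(R0.inv()*Rt).as_rotvec()
    j,e=ik(p,Rt,s["joints"])
    print("clock",s["clock"],"pos",s["position"].round(1),"joints",s["joints"].round(2),"F",s["contact_force"].round(1),"w",round(s["gripper_width"],1))
    print("turn",rv.round(3),"|",np.linalg.norm(rv).round(3),"goal",p.round(1),"ik",j.round(2),round(e,4))
    print("world shift",(p-s["position"]).round(1),"in goal frame mm",Rt.inv().apply(p-s["position"]).round(1),"in now frame",R0.inv().apply(p-s["position"]).round(1))
if __name__=="__main__":
    import sys
    plan([461,242,60],back=110)
E
python3 plan.py
```

```text
clock 7.5833 pos [463.7  91.7 221.1] joints [ 0.66  0.25 -0.37  0.21 -1.25  0.95] F [ 0.  -0.  -0.7] w 65.3
turn [-0.22  -0.342 -1.122] | 1.194 goal [480.6 308.1 135.2] ik [ 0.96  0.71  0.01  0.22 -1.59  1.82] 0.0
world shift [ 16.8 216.4 -85.9] in goal frame mm [214.5 -45.3 -80.1] in now frame [  55.1 -226.7    6.5]
```

Call:
drive_tool:
  moves:
    - [[0, 0, 0, -0.022, -0.0342, -0.1122, 60], [0, 0, 0, -0.022, -0.0342, -0.1122, 60], [0, 0, 0, -0.022, -0.0342, -0.1122, 60], [0, 0, 0, -0.022, -0.0342, -0.1122, 60], [0, 0, 0, -0.022, -0.0342, -0.1122, 60], [0, 0, 0, -0.022, -0.0342, -0.1122, 60], [0, 0, 0, -0.022, -0.0342, -0.1122, 60], [0, 0, 0, -0.022, -0.0342, -0.1122, 60]]

```text
clock: 8.25
position: [464.0, 91.8, 220.9]
ee_rot: [0.819, 0.471, -0.252, 0.212]
contact_force: [-0.1, -0.5, 0.8]
gripper_width: 65.6
```

Call:
drive_tool:
  moves:
    - [[0, 0, 0, -0.022, -0.0342, -0.1122, 60], [0, 0, 0, -0.022, -0.0342, -0.1122, 60], [0.036, -0.0076, -0.0133, 0, 0, 0, 60], [0.036, -0.0076, -0.0133, 0, 0, 0, 60], [0.036, -0.0076, -0.0133, 0, 0, 0, 60], [0.036, -0.0076, -0.0133, 0, 0, 0, 60], [0.036, -0.0076, -0.0133, 0, 0, 0, 60], [0.036, -0.0076, -0.0133, 0, 0, 0, 60]]

```text
clock: 8.92
position: [482.0, 310.3, 132.6]
ee_rot: [0.749, 0.555, -0.291, 0.217]
contact_force: [1.4, 0.0, 0.8]
gripper_width: 65.5
```

```bash
python3 plan.py
python3 - <<'E'
from h import *
P=camera_params("wrist");i=get_image("wrist");j=get_image("top")
c=proj(P,[[461,242,90],[461,242,0],[461,242,60]]);print(c.round())
cv2.imwrite("pics/w1.png",i)
print([(b[0].tolist(),b[1]) for b in blobs(mask(i,105,125,130,50),100)])
Q=camera_params("top");print([(b[0].tolist(),b[1],plane(Q,b[0],88)[0].round(1).tolist()) for b in blobs(mask(j,105,125,130,50),60)])
E
```

```text
clock 8.9167 pos [482.  310.3 132.6] joints [ 0.96  0.71  0.02  0.21 -1.59  1.81] F [1.4 0.  0.8] w 65.5
turn [-0.003  0.    -0.005] | 0.006 goal [480.6 308.1 135.2] ik [ 0.96  0.71  0.01  0.22 -1.59  1.82] 0.0
world shift [-1.5 -2.3  2.6] in goal frame mm [-3.7 -0.8 -0.1] in now frame [-3.7 -0.8 -0.1]
[[317. 235.]
 [317. 147.]
 [317. 202.]]
[([317.1, 234.0], [294, 225, 47, 19, 705]), ([516.8, 281.4], [507, 277, 22, 10, 100])]
[([350.8, 167.7], [342, 162, 20, 11, 107], [654.7, -40.6, 88.0]), ([374.5, 198.3], [362, 186, 26, 26, 512], [573.8, -103.5, 88.0]), ([334.6, 218.9], [322, 206, 26, 27, 512], [517.4, -0.0, 88.0]), ([241.6, 239.0], [235, 232, 14, 15, 165], [459.7, 240.5, 88.0]), ([503.7, 357.2], [480, 311, 47, 89, 2320], [186.3, -419.8, 88.0]), ([38.3, 375.9], [26, 348, 28, 52, 1062], [107.0, 733.3, 88.0])]
```

View pics/w1.png

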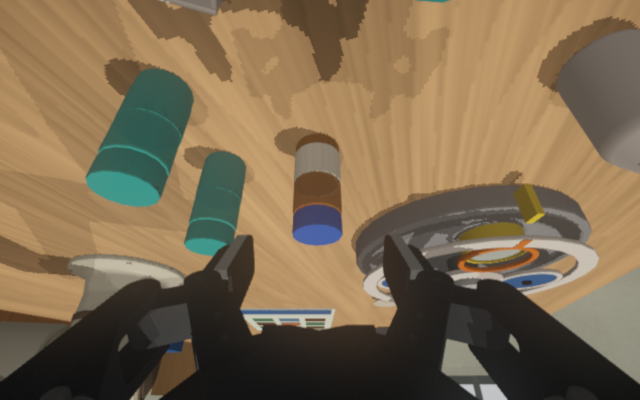

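The wrist view shows the amber jar with its white band and blue cap at (317,200), centred between the fingers as predicted. The turquoise ones, at (215,200) and (140,135), are decoys. I'll advance along the tool axis and grip.

Call:
drive_tool:
  moves:
    - [[-0.0037, -0.0008, 0.02, 0, 0, 0, 60], [0, 0, 0.03, 0, 0, 0, 60], [0, 0, 0.03, 0, 0, 0, 60], [0, 0, 0.02, 0, 0, 0, 60], [0, 0, 0.01, 0, 0, 0, 60], [0, 0, 0, 0, 0, 0, 60]]

```text
clock: 9.52
position: [458.1, 233.0, 54.5]
ee_rot: [0.748, 0.554, -0.293, 0.217]
contact_force: [-0.1, 0.8, 0.1]
gripper_width: 65.2
```

Run:
```python
from plan import *
plan([461,242,60])
```

```text
clock 9.5167 pos [458.1 233.   54.5] joints [ 0.92  0.72 -0.24  0.25 -1.34  1.78] F [-0.1  0.8  0.1] w 65.2
turn [-0.004  0.005 -0.006] | 0.009 goal [459.5 236.8  54.1] ik [ 0.92  0.72 -0.24  0.25 -1.33  1.78] 0.0
world shift [ 1.3  3.8 -0.4] in goal frame mm [ 3.3  0.2 -2.5] in now frame [ 3.3  0.2 -2.5]
```

Call:
drive_tool:
  moves:
    - [[0.002, 0, -0.002, 0, 0, 0, 60], [0, 0, 0, 0, 0, 0, 160], [0, 0, 0, 0, 0, 0, 255], [0, 0, 0, 0, 0, 0, 255], [0, 0, 0, 0, 0, 0, 255], [0, 0, 0, 0, 0, 0, 255], [0, 0, 0, 0, 0, 0, 255]]

```text
clock: 10.1
position: [460.6, 239.9, 56.2]
ee_rot: [0.748, 0.556, -0.289, 0.218]
contact_force: [-0.5, 4.3, 5.1]
gripper_width: 38.6
```

Run:
```python
from plan import *
plan([461,242,200])
cv2.imwrite("pics/w2.png",get_image("wrist"))
```

```text
clock 10.1 pos [460.6 239.9  56.2] joints [ 0.92  0.72 -0.23  0.25 -1.34  1.78] F [-0.5  4.3  5.1] w 38.6
turn [ 0.001 -0.    -0.005] | 0.005 goal [459.5 236.8 194.1] ik [ 0.92  0.55 -0.13  0.24 -1.6   1.85] 0.0
world shift [ -1.2  -3.1 137.9] in goal frame mm [-95.6  -0.2 -99.4] in now frame [-95.5   0.4 -99.4]
```

Call:
drive_tool:
  moves:
    - [[-0.007, 0, -0.0075, 0, 0, 0, 255], [-0.02, 0, -0.022, 0, 0, 0, 255], [-0.027, 0, -0.0295, 0, 0, 0, 255], [-0.027, 0, -0.0295, 0, 0, 0, 255], [-0.027, 0, -0.0295, 0, 0, 0, 255], [0, 0, 0, 0, 0, 0, 255], [0, 0, 0, 0, 0, 0, 255]]

```text
clock: 10.73
position: [459.8, 239.6, 217.1]
ee_rot: [0.749, 0.556, -0.288, 0.217]
contact_force: [-0.1, -0.9, -2.5]
gripper_width: 38.4
```

Run:
```python
from plan import *
plan([626.3,58.2,220])
s=read_state();a=get_image("top");b=get_image("side");c=get_image("wrist")
cv2.imwrite("pics/l.png",np.hstack([cv2.resize(b[150:350,200:400],(400,400)),cv2.resize(c,(400,250))[:,:] if 0 else cv2.resize(c[100:300,220:420],(400,400))]))
for n,i in(("top",a),("side",b),("wrist",c)):print(n,[(q[0].tolist(),q[1]) for q in blobs(mask(i,105,125,130,50),60)])
print(s["position"],s["contact_force"],s["gripper_width"])
```

```text
clock 10.7333 pos [459.8 239.6 217.1] joints [ 0.92  0.53 -0.1   0.24 -1.64  1.85] F [-0.1 -0.9 -2.5] w 38.4
turn [-0.    -0.004 -0.006] | 0.007 goal [624.8  53.  214.1] ik [ 0.54  0.62 -0.03  0.48 -1.52  2.14] 0.0
world shift [ 165.  -186.6   -3. ] in goal frame mm [-95.4 211.2  91.4] in now frame [-94.5 211.8  91. ]
top [([350.8, 167.7], [342, 162, 20, 11, 107]), ([374.5, 198.4], [362, 186, 26, 26, 512]), ([334.6, 218.9], [322, 206, 26, 26, 512]), ([226.8, 235.0], [218, 227, 18, 17, 243]), ([503.7, 357.2], [480, 311, 47, 89, 2321]), ([39.9, 374.1], [26, 347, 28, 53, 1252])]
side [([504.4, 59.5], [453, 52, 102, 16, 267]), ([476.9, 68.8], [451, 64, 53, 10, 118]), ([332.7, 192.7], [321, 185, 24, 16, 289]), ([291.7, 194.8], [280, 187, 24, 17, 294]), ([535.9, 197.1], [529, 191, 14, 13, 76]), ([335.7, 224.3], [323, 215, 26, 19, 357]), ([314.7, 259.0], [305, 252, 19, 16, 243])]
wrist [([319.4, 303.6], [275, 277, 90, 54, 4128])]
[459.75485808 239.62471896 217.05598189] [-0.11255134 -0.9057151  -2.47232755] 38.41008457362594
```

View pics/l.png

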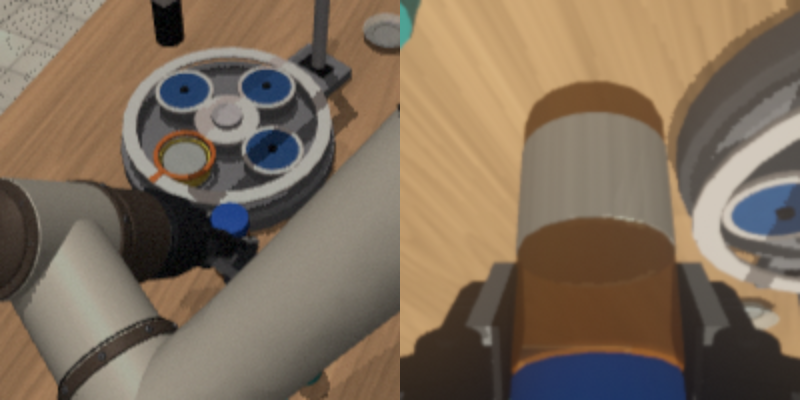

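Run:
```python
from plan import *
def tri(u,v):
    (o,d),(q,e)=ray(camera_params("top"),u),ray(camera_params("side"),v);d,e=d[0],e[0]
    k=np.linalg.lstsq(np.c_[d,-e],q-o,rcond=None)[0];return (o+k[0]*d+q+k[1]*e)/2,np.linalg.norm(o+k[0]*d-q-k[1]*e)
a,b=tri([241.6,239],[315.9,300.1]),tri([226.8,235],[314.7,259.0]);print(a,b,b[0]-a[0])
s=read_state()
# wrist: jar side edges tilt -> amber/white mask principal axis vs projected vertical
Z=s["position"];i=cv2.imread("pics/w2.png")
P=camera_params("wrist");x=b[0][:2]
for h in(217.1-56.2,217.1-56.2+90):print(h,proj(P,[*x,h]).round(1))
```

```text
(array([461.28534418, 241.98040644,  83.46333229]), np.float64(2.908289927541579)) (array([460.27752667, 240.51165196, 245.437657  ]), np.float64(0.8414284017681285)) [ -1.00781751  -1.46875449 161.97432472]
160.89999999999998 [[318.8 165.2]]
250.89999999999998 [[319.  335.8]]
```

```bash
cat >> plan.py <<'E'
def shift(p):
    s=read_state();r=R.from_quat(s["ee_rot"]).inv();print(s["clock"],s["position"].round(1),s["contact_force"].round(1),"tool mm",r.apply(np.array(p)-s["position"]).round(1),"down10",r.apply([0,0,-10]).round(2))
E
python3 - <<'E'
from plan import *
shift([625.6,57,185])
E
```

```text
10.8833 [458.8 238.4 213.8] [ 0.2  0.7 -1.1] tool mm [-72.5 212.1 106.6] down10 [ 6.79 -0.01  7.34]
```

Call:
drive_tool:
  moves:
    - [[-0.0045, 0.0135, 0.0067, 0, 0, 0, 255], [-0.0095, 0.028, 0.014, 0, 0, 0, 255], [-0.0095, 0.028, 0.014, 0, 0, 0, 255], [-0.0095, 0.028, 0.014, 0, 0, 0, 255], [-0.0095, 0.028, 0.014, 0, 0, 0, 255], [-0.0095, 0.028, 0.014, 0, 0, 0, 255], [-0.0095, 0.028, 0.014, 0, 0, 0, 255], [-0.0095, 0.028, 0.014, 0, 0, 0, 255]]

```text
clock: 11.55
position: [625.2, 58.7, 184.6]
ee_rot: [0.747, 0.556, -0.293, 0.217]
contact_force: [0.9, 0.9, -1.1]
gripper_width: 38.3
```

Call:
drive_tool:
  moves:
    - [[-0.0015, 0.0026, 0.002, 0, 0, 0, 255], [0, 0, 0, 0, 0, 0, 255], [0, 0, 0, 0, 0, 0, 255], [0, 0, 0, 0, 0, 0, 255]]

```text
clock: 11.88
position: [626.2, 58.2, 185.7]
ee_rot: [0.747, 0.556, -0.292, 0.218]
contact_force: [-0.0, 0.3, -1.0]
gripper_width: 38.6
```

Run:
```python
from plan import *
shift([625.6,57,150])
print("tilt err",(R.from_quat(read_state()["ee_rot"]).inv()*target(np.radians(42.5),"B")).as_rotvec().round(3))
a=get_image("top");b=get_image("side");c=get_image("wrist")
for n,i in(("top",a),("side",b)):print(n,[(q[0].tolist(),q[1]) for q in blobs(mask(i,105,125,130,50),60)])
o,_=wheel(1,im=b);print(o)
cv2.imwrite("pics/p.png",np.hstack([cv2.resize(b[130:290,220:380],(400,400)),cv2.resize(c[60:310,195:445],(400,400))]))
```

```text
11.8833 [626.2  58.2 185.7] [-0.   0.3 -1. ] tool mm [23.3 -0.3 27.1] down10 [ 6.78 -0.02  7.35]
tilt err [-0.001  0.003 -0.004]
top [([311.3, 169.0], [304, 163, 16, 12, 122]), ([350.8, 167.7], [342, 162, 20, 11, 107]), ([374.5, 198.3], [362, 186, 26, 26, 510]), ([334.5, 218.9], [322, 206, 26, 26, 508]), ([503.7, 357.2], [480, 311, 47, 89, 2321]), ([39.9, 374.1], [26, 347, 28, 53, 1252])]
side [([503.9, 59.7], [453, 52, 102, 16, 290]), ([510.2, 73.4], [464, 66, 92, 16, 244]), ([535.1, 192.9], [528, 186, 16, 16, 128]), ([335.9, 224.5], [323, 215, 26, 19, 346])]
[(12.0333, np.float64(1.2853014277075745), np.float64(0.06961967898880873))]
```

View pics/p.png

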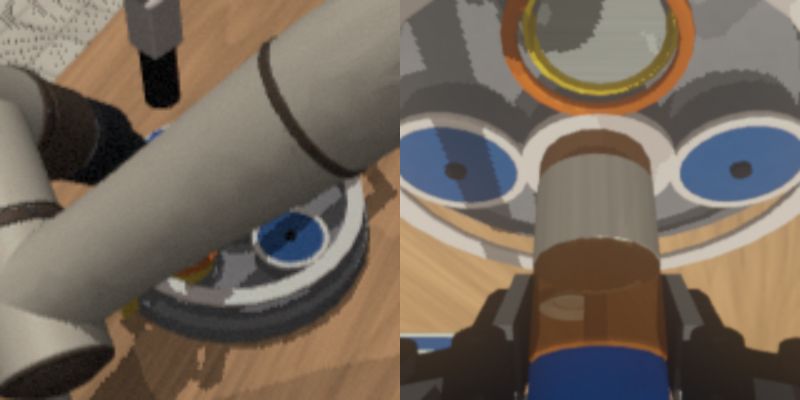

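Run:
```python
from plan import *
s=read_state();P=camera_params("wrist");c=get_image("wrist");cv2.imwrite("pics/w3.png",c)
m=mask(c,3,14,150,90);v,u=np.nonzero(m);k=(v<135)&(u>240)&(u<400)
p=plane(P,np.c_[u,v][k],64);print("ring",circ(p,39.5),k.sum())
m=mask(c,20,36,110,70);v,u=np.nonzero(m);k=(v<135)&(u>240)&(u<400);p=plane(P,np.c_[u,v][k],54);print("collar",circ(p,34.5),k.sum())
a=np.linspace(0,2*np.pi,200)
for off in((0,0),(.6,1.5),(1.5,5.2)):
    x=s["position"][:2]+off;q=proj(P,np.c_[x[0]+20*np.cos(a),x[1]+20*np.sin(a),np.full(200,s["position"][2]-56.2)])
    print(off,q[:,1].min().round(1),q[:,0].mean().round(1))
print(cv2.cvtColor(c,cv2.COLOR_BGR2HSV)[128:150:2,318].tolist())
# cap far/near edge from top camera for now
```

```text
ring (array([627.59513486,  60.89456802,  50.        ]), np.float64(3.017317495397671)) 3541
collar (array([629.2363956,  60.3181049,  50.       ]), np.float64(2.0434308362981457)) 1200
(0, 0) 140.1 317.3
(0.6, 1.5) 138.0 317.5
(1.5, 5.2) 132.9 317.1
[[13, 176, 168], [12, 154, 182], [15, 35, 189], [14, 31, 191], [17, 27, 200], [17, 26, 204], [16, 44, 168], [13, 118, 110], [13, 122, 109], [13, 119, 109], [14, 119, 109]]
```

The jar axis is over the station to within about 1–2 mm, with the wrist, top and side cameras agreeing. The wheel is unchanged at 1.285. I'll lower the jar.

Call:
drive_tool:
  moves:
    - [[0.0102, 0, 0.011, 0, 0, 0, 255], [0.0102, 0, 0.011, 0, 0, 0, 255], [0.0102, 0, 0.011, 0, 0, 0, 255], [0.0081, 0, 0.0088, 0, 0, 0, 255], [0.0054, 0, 0.0059, 0, 0, 0, 255], [0.0034, 0, 0.0037, 0, 0, 0, 255], [0, 0, 0, 0, 0, 0, 255], [0, 0, 0, 0, 0, 0, 255]]

```text
clock: 12.75
position: [627.1, 58.0, 116.5]
ee_rot: [0.748, 0.556, -0.291, 0.218]
contact_force: [0.4, 0.4, -1.6]
gripper_width: 38.0
```

Run:
```python
from plan import *
shift([626.5,58.4,103])
c=get_image("wrist");cv2.imwrite("pics/w4.png",cv2.resize(c[50:300,170:470],(720,600)))
f=[]
for k in range(6):
    s=read_state();f.append(np.r_[s["contact_force"],s["position"]]);get_image("side")
print(np.mean(f,0).round(2))
```

```text
12.75 [627.1  58.  116.5] [ 0.4  0.4 -1.6] tool mm [ 9.3 -0.7  9.8] down10 [ 6.77 -0.03  7.36]
[ 7.0000e-02  1.2000e-01 -1.4900e+00  6.2722e+02  5.8020e+01  1.1706e+02]
```

View pics/w4.png

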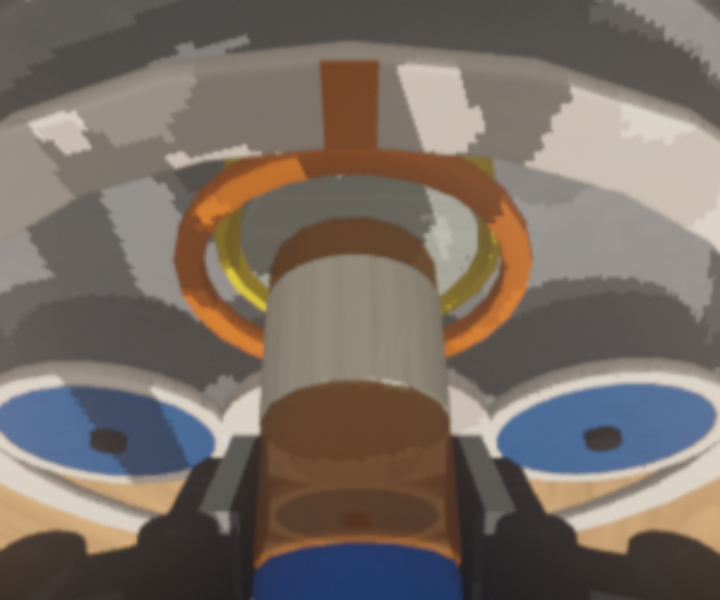

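Call:
drive_tool:
  moves:
    - [[0.0027, 0, 0.003, 0, 0, 0, 255], [0.0027, 0, 0.003, 0, 0, 0, 255], [0.0014, 0, 0.0015, 0, 0, 0, 255], [0.001, 0, 0.0011, 0, 0, 0, 255], [0.001, 0, 0.0011, 0, 0, 0, 255], [0, 0, 0, 0, 0, 0, 255], [0, 0, 0, 0, 0, 0, 255]]

```text
clock: 13.68
position: [626.7, 57.7, 103.4]
ee_rot: [0.748, 0.555, -0.291, 0.218]
contact_force: [-0.7, 0.3, -0.1]
gripper_width: 38.9
```

Run:
```python
from plan import *
f=[]
for k in range(6):
    s=read_state();f.append(np.r_[s["contact_force"],s["position"]]);get_image("side")
print(np.mean(f,0).round(2),s["clock"]);shift([626.5,58.4,103])
```

```text
[-1.0100e+00  5.5000e-01  1.0000e-02  6.2673e+02  5.7750e+01  1.0344e+02] 13.9333
13.9833 [626.7  57.7 103.4] [-1.1  0.1 -0.7] tool mm [ 0.7 -0.4 -0.1] down10 [ 6.77 -0.03  7.36]
```

The pan now carries the jar (wrist force about 0 N). I'll open and back out along the tool axis.

Call:
drive_tool:
  moves:
    - [[0, 0, 0, 0, 0, 0, 120], [0, 0, 0, 0, 0, 0, 90], [0, 0, 0, 0, 0, 0, 60], [0, 0, 0, 0, 0, 0, 50], [0, 0, 0, 0, 0, 0, 50]]

```text
clock: 14.4
position: [627.0, 57.8, 103.4]
ee_rot: [0.748, 0.556, -0.291, 0.218]
contact_force: [0.1, 0.3, 0.2]
gripper_width: 68.6
```

Run:
```python
from plan import *
s=read_state();print(s["clock"],s["contact_force"],s["gripper_width"],s["position"])
c=get_image("wrist");cv2.imwrite("pics/w5.png",cv2.resize(c[50:350,140:500],(720,600)))
```

```text
14.4 [0.11921387 0.25619894 0.2099717 ] 68.61336404888 [626.96520893  57.79187838 103.35523199]
```

View pics/w5.png

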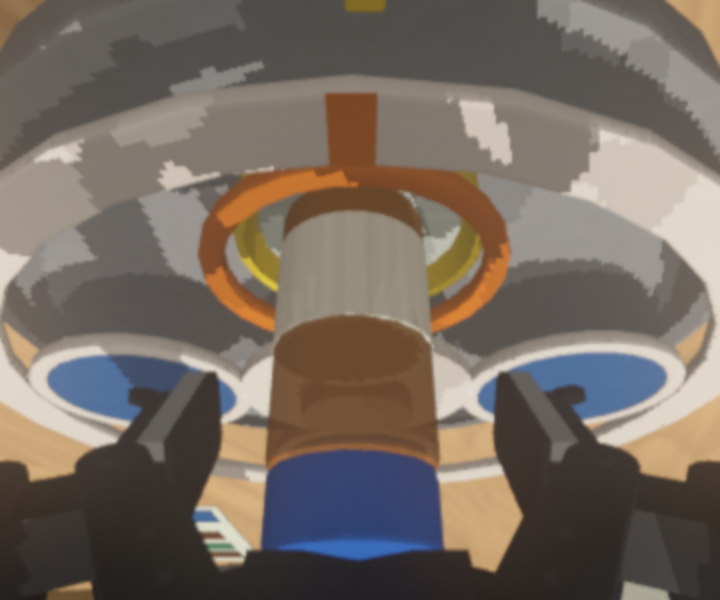

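The jar stands upright and centred in the ring, with both fingers clear of it. Backing out.

Call:
drive_tool:
  moves:
    - [[0, 0, -0.015, 0, 0, 0, 50], [0, 0, -0.03, 0, 0, 0, 50], [0, 0, -0.035, 0, 0, 0, 50], [0, 0, -0.035, 0, 0, 0, 50], [0, 0, -0.035, 0, 0, 0, 50], [0, 0, -0.03, 0, 0, 0, 50], [0, 0, 0, 0, 0, 0, 50], [0, 0, 0, 0, 0, 0, 50]]

```text
clock: 15.12
position: [661.9, 176.0, 236.4]
ee_rot: [0.748, 0.556, -0.289, 0.218]
contact_force: [-1.0, -1.1, -0.5]
gripper_width: 68.5
```

Run:
```python
from plan import *
s=read_state();print(s["clock"],s["contact_force"].round(1),s["position"].round(1))
c=get_image("wrist");P=camera_params("wrist");a=get_image("top");b=get_image("side")
for n,i in(("top",a),("side",b)):
    o,_=wheel(1,n,im=i);print(n,o,[(q[0].tolist(),q[1][4]) for q in blobs(mask(i,105,125,130,50),60)])
p=plane(P,[q[0] for q in blobs(mask(c,105,125,130,50),300)],130);print("wrist blue @130",p.round(1).tolist(),[q for q in blobs(mask(c,105,125,130,50),300)])
print("expected axis px",proj(P,[[626.6,58.6,z] for z in(47,92,137)]).round(1).tolist())
cv2.imwrite("pics/end.png",np.vstack([cv2.resize(c[40:290,120:520],(640,300)),cv2.resize(a[100:250,220:540],(640,300))]))
```

```text
15.1167 [-1.  -1.1 -0.5] [661.9 176.  236.4]
top [(15.2667, np.float64(1.2873872686154826), np.float64(0.16174984709056808))] [([350.8, 167.7], 107), ([312.4, 174.1], 176), ([374.5, 198.3], 511), ([334.6, 218.8], 514), ([503.7, 357.2], 2321), ([37.5, 367.6], 857)]
side [(15.2667, np.float64(0.0), np.float64(nan))] [([504.9, 59.7], 280), ([504.1, 72.5], 269), ([508.0, 181.6], 948), ([340.3, 229.4], 90)]
wrist blue @130 [[623.7, 50.7, 130.0]] [(array([317.5, 204. ]), [300, 195, 35, 20, 531])]
expected axis px [[318.0, 139.8], [318.0, 170.3], [318.0, 205.7]]h.py:38: RuntimeWarning: Mean of empty slice.
  out.append((t,s.x[0],s.fun.mean()))
  ret = ret.dtype.type(ret / rcount)
```

View pics/end.png

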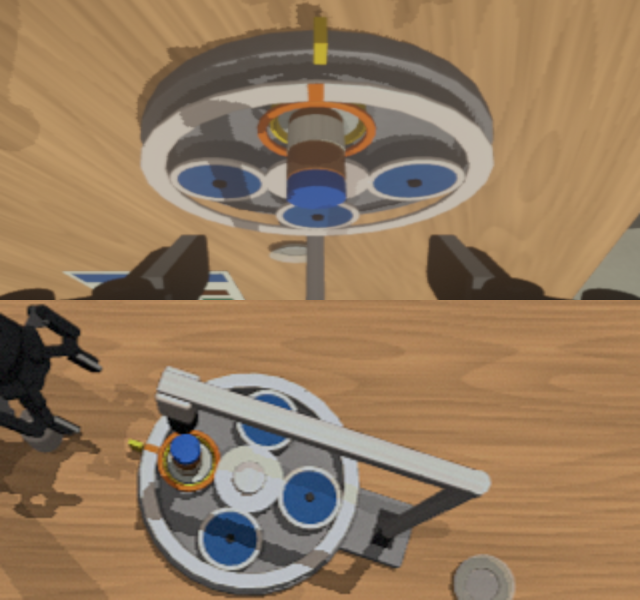

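```bash
python3 -c "
from h import *
print(plane(camera_params('top'),[312.4,174.1],131));print(job_done())"
```

```text
[[626.11945296  59.09980211 131.        ]]
the job is handed in; nothing more can be done
None
```

The job is handed in at about 15.3 s: the wheel is braked and lined up, and the jar stands upright on the pan through the open hole.

- **Wheel:** I timed a fingertip press on the rim, dragged it about 5 mm further and let go. The top camera last read it at 1.287 rad. The collar itself measured 1.274 to 1.298 rad depending on the camera, so it is aligned to about 0.01 rad.
- **Jar:** I carried the amber jar tilted at 42.5° and lowered it until the wrist force read about 0 N. I then opened the fingers and backed out. The last check put the cap at (626.1, 59.1) mm, within about 1 mm of the station estimate of (626.5, 58.5). The last pictures show the jar upright and clear of the ring, with the gripper well away.
- **Checks that failed or were missing:**
  - The side camera could not check the wheel at the end, because the arm blocked its view.
  - The last pictures do not show the wash bottle, the tray or the decoys clearly. The planned paths kept clear of them, and I saw no unexpected contact forces.
  - The cameras disagreed by 2 to 4 mm on where the station is, so I used a compromise value.

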